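# Put the dry grooming comb back in its own tagged slot

### The job

The steel comb leaning in the black drying stand is dry: put it back in its own slot of the wooden rack, the one whose tag shows a comb, standing upright in the slot, teeth down and resting on the slot's floor. Set it down rather than dropping it, let go, and leave the other things on the bench where they are.

Things in the scene. Friction and masses are not known exactly. Their poses are not given: they have to be found in the camera images.
- comb: flat steel comb, 12 mm thick (x), 120 mm long (y), 95 mm tall (z), same front and back: upper 45 mm solid spine, lower 50 mm teeth; 0.2 kg. Origin: middle of the tooth-tip edge; z from tooth tips to spine. At first it leans in the drying stand, spine up, tipped 38 degrees from vertical towards the robot
- stand: black drying stand, fixed; base 120 (x) x 220 (y) x 10 mm, origin at the centre of its underside. The tooth tips rest 65 mm above it; the comb's robot-side face leans on two arms, 14 mm wide at y = +-48 mm, reaching 75 mm up the comb, and a panel reaching 25 mm up it; the middle of the spine is free on both faces
- stand_bar (a point): middle of the stand's overhead steel bar, 10 mm thick, along the stand's y, 225 mm above the bench, on posts 100 mm either side. A hand coming straight down on the comb would hit it; one coming down along the leaning comb clears it
- rack: wooden base board 270 (x) x 250 (y) x 12 mm, fixed, carrying the three slot holders side by side 85 mm apart along its x; origin at its underside under the middle slot
- slot_comb: wooden slot holder; its tag shows a black silhouette of a comb (bar with teeth). Outer 35 (x) x 152 (y) x 46 (z) mm; open-topped slot 19 mm wide (x), 136 mm long (y), floor 6 mm above the origin, walls 40 mm above that floor. Origin: centre of its underside, 12 mm above the bench; z up, y along the slot. The tag is a white sloping plate 64 x 74 mm centred at y = +115 mm, at most 56 mm high
- slot_brush: wooden slot holder; its tag shows a black silhouette of a round brush. Outer 35 (x) x 152 (y) x 46 (z) mm; open-topped slot 19 mm wide (x), 136 mm long (y), floor 6 mm above the origin, walls 40 mm above that floor. Origin: centre of its underside, 12 mm above the bench; z up, y along the slot. The tag is a white sloping plate 64 x 74 mm centred at y = +115 mm, at most 56 mm high
- slot_scissors: wooden slot holder; its tag shows a black silhouette of scissors. Outer 35 (x) x 152 (y) x 46 (z) mm; open-topped slot 19 mm wide (x), 136 mm long (y), floor 6 mm above the origin, walls 40 mm above that floor. Origin: centre of its underside, 12 mm above the bench; z up, y along the slot. The tag is a white sloping plate 64 x 74 mm centred at y = +115 mm, at most 56 mm high
- jar: empty clear glass jar, 72 mm wide, 105 mm tall, a bystander; origin at its underside
- tick_remover: yellow plastic tick remover lying flat, about 100 x 25 x 8 mm, a bystander; origin at its underside
- pin_brush: red pin brush lying pins down, about 185 x 55 x 35 mm, a bystander; origin at its underside
- bristle_brush: birch-handled bristle brush lying bristles down, about 185 x 55 x 35 mm, a bystander; origin at its underside
- shampoo: white bottle, 68 mm wide, 190 mm tall, a bystander; origin at its underside
- tin: steel tin with paper label, 66 mm wide, 100 mm tall, a bystander; origin at its underside
- soap_box: cardboard box, 100 x 65 x 45 mm, a bystander; origin at its underside
There are look-alikes about, which are no part of the job. Of the things like the comb, leave any that is green or red; of the rest the larger one is meant.

How it is judged (in metres and radians):
At the end, for the whole second after the job is handed in: The comb stands still in the slot whose tag shows a comb: tooth-tip edge within 10 mm (across) and 14 mm (along) of the slot's middle and no more than 6 mm above the slot's floor, spine up within 0.25 rad of vertical, along the slot within 0.2 rad (x of comb in the frame of slot_comb between -0.01 and 0.01 m and y of comb in the frame of slot_comb between -0.014 and 0.014 m and z of comb in the frame of slot_comb between 0 and 0.012 m and angle between comb's own z axis and vertical below 0.25 rad and angle between the y axis of comb and the y axis of slot_comb, either way round below 0.2 rad and linear speed of comb below 0.02 m/s and angular speed of comb below 0.15 rad/s); the robot touches nothing.
It fails at once if another thing on the bench is moved more than 30 mm (distance of any of jar, tick_remover, pin_brush, bristle_brush, shampoo, tin, soap_box from where it was at the start of the episode above 0.03 m).
It fails at once if the comb is dropped (falls freely about 25 mm: faster than 0.7 m/s with no finger on it) (contact force between the fingers and comb below 0.05 N and linear speed of comb above 0.7 m/s).
It also fails if it takes over 35 s, if anything falls off the work surface, if the arm or the gripper's body presses on something with over 40 N, if the wrist force passes 120 N, or if a joint passes its speed limit or range.

### The arm

A 6-joint arm with a two-finger parallel gripper is mounted at the origin on the work surface. World frame = base frame: x ahead of the robot, y to its left, z up, the work surface at z = 0. Lengths are in mm, angles in rad, forces in N, time in s.
With the tool pointing down it reaches from about 350 to 850 mm from the base axis. Payload 8.1 kg.
Tool frame: the origin (TCP) lies midway between the tips of the shut fingers; the grasp point (between the pads) lies 19 mm behind it; z points along the fingers, y is the direction in which the jaws open and shut (so a half turn about z gives the same grasp; the last joint's range is limited). The gripper opens to 93 mm and grips with 3 to 60 N. Pads are 15 mm wide; open, the fingers measure 128 mm over their backs; the gripper's body (75 mm by 188 mm) begins 65 mm behind the grasp point.
Start: joints at [1.231, 0.13, 1.488, -0, 1.523, -0.085], TCP at [151.209, 580.639, 218.635] pointing down, gripper open.
Joint ranges: [-2.96, 2.96], [-0.89, 2.26], [0.02, 2.5], [-1.34, 4.48], [0, 2.73], [-2.66, 2.66]. Speed limits (rad/s): [2.39, 2.39, 2.79, 3.14, 3.14, 3.14].

### API

Orientations are given as a rotation vector (axis times angle).
In Python, from plant import get_state, imaging, order gives the robot as it stands.
- The arm moves only by the tool servo_tool, never from a script. Its argument "steps" is a list of rows, each an object of numbers: "tx", "ty", "tz": the shift along the world's x, y, z as a fraction of full scale; "ax", "ay", "az": the turn, a rotation vector about the world's x, y, z as a fraction of full scale; "fingers": the opening, from 0 (shut) to 1 (fully open). In form: [{"tx": .., "ty": .., "tz": .., "ax": .., "ay": .., "az": .., "fingers": ..}, ...]. A call has 1 to 20 rows; each row is the pose to reach, as a shift and turn from the pose commanded when the call began, turning the shorter way round; what a row does not reach only later rows make up. Full scale, the value 1, is 0.1 m for a shift and 180 degrees for a turn. A row lasts 1/10 s, in which the tool goes at most 50 mm and 8.59 degrees, less where a joint would pass 70% of its speed; a pose out of reach is approached as far as the arm can. A call with a number of a shift or a turn outside -1 to 1 is refused whole. A call with a gripper value outside its range is refused whole. The fingers move at their own pace and stop on an object; "newtons" is the grip in N (left out, the last holds). Time passes only in rows, so rows that repeat a pose let the fingers close. It gives the time, the measured TCP pose, the force and the opening at its end, in the units of the state.
- get_state(): the state, without advancing time (a new reading comes with each control period).
- imaging.camera(name): name is "side" or "top" or "wrist"; returns (picture, depth): 384x512x3 uint8, blue, green, red; 384x512 float32, mm along the optical axis (not along the pixel's ray), 0 where there is no reading.
- imaging.camera_model(name): a dict with "fx", "fy", "cx", "cy" (pixels), "k1" (the pictures are not rectified: a ray, as slopes to the right and down, at radius r is drawn at 1 + k1 r^2 times it, then the intrinsics apply), "T" (4x4, takes a point from camera to world coordinates). Camera axes: x right, y up, looking along -z (the intrinsics and any distortion apply to the point x, -y, -z); pixel columns grow to the right and rows downward; lengths in mm; the calibration is good to about 2 mm. A picture is of the moment at which its call begins: read the wrist's pose just before it. camera_model takes no time and is no camera call; for the wrist camera it gives the pose at the moment of the call.
- order.job_done(): hands the job in, once; it reports no verdict.
The state is a dict: "time": time; "joint_pos": joint angles; "dq": joint speeds; "effort": joint torques, N m; "position": TCP position; "ee_rot": TCP orientation; "ft_force": force on the tool from outside, world axes, zero at the start; "ft_torque": the same for the moment, N m; "opening": finger opening in mm.
Only numpy, scipy, OpenCV 4.12 (cv2) and the standard library are available. Lean on these libraries where they do the work, as an engineer would, in place of code of your own. Each camera call takes 0.05 s, during which the arm holds its last target.

## Working session

There is one attempt and no reset: what is moved stays moved. The work goes in short steps, Python scripts to look and compute and a tool call to move; the robot and the scene stay as the last step left them, time stands still between calls to the robot, and variables do not carry over. Pictures are saved under pics/ and viewed, and the job is handed in when it is done.

Besides the shell and the picture viewer there is one more tool, called after ">>>" as name(argument=value, ...), one argument or row to a line, values as JSON. servo_tool: Moves the arm, as the interface text tells. Shift numbers are shares of 0.1 m and turn numbers shares of 180 degrees, none past 1 either way. Its arguments: {"type":"object","properties":{"steps":{"type":"array","items":{"type":"object","properties":{"tx":{"type":"number"},"ty":{"type":"number"},"tz":{"type":"number"},"ax":{"type":"number"},"ay":{"type":"number"},"az":{"type":"number"},"fingers":{"type":"number"}}}},"newtons":{"type":"number"}},"required":["steps"]}

```bash
ls; mkdir -p pics; cat > h.py <<'E'
import numpy as np, cv2, pickle
from plant import get_state, imaging, order
def grab(n,tag):
    m=imaging.camera_model(n); p,d=imaging.camera(n); 
    cv2.imwrite(f'pics/{tag}.png',p); pickle.dump((m,p,d),open(f'{tag}.pkl','wb')); return m,p,d
def load(tag): return pickle.load(open(f'{tag}.pkl','rb'))
def slopes(m,uv):
    uv=np.asarray(uv,float).reshape(-1,2)
    K=np.array([[m['fx'],0,m['cx']],[0,m['fy'],m['cy']],[0,0,1]])
    return cv2.undistortPoints(uv.reshape(-1,1,2),K,np.array([m['k1'],0,0,0.])).reshape(-1,2)
def rays(m,uv):
    s=slopes(m,uv); T=np.array(m['T']); d=np.c_[s[:,0],-s[:,1],-np.ones(len(s))]
    return T[:3,3], d@T[:3,:3].T
def onplane(m,uv,z):
    o,d=rays(m,uv); return o+d*((z-o[2])/d[:,2])[:,None]
def pts(m,uv,dep):
    o,d=rays(m,uv); return o+d*np.asarray(dep).reshape(-1,1)
def cloud(m,d):
    v,u=np.mgrid[0:d.shape[0],0:d.shape[1]]
    P=pts(m,np.c_[u.ravel(),v.ravel()],d.ravel()).reshape(d.shape+(3,)); P[d<=0]=np.nan; return P
def proj(m,X):
    T=np.array(m['T']); c=(np.atleast_2d(X)-T[:3,3])@T[:3,:3]
    s=np.c_[c[:,0]/-c[:,2],-c[:,1]/-c[:,2]]; r2=(s**2).sum(1,keepdims=True); s=s*(1+m['k1']*r2)
    return np.c_[m['fx']*s[:,0]+m['cx'],m['fy']*s[:,1]+m['cy']]
E
python3 - <<'E'
from h import *
print(get_state())
for n in ('top','side','wrist'):
    m,p,d=grab(n,n+'0'); print(n,{k:(np.round(v,3).tolist() if k=='T' else v) for k,v in m.items()})
E
```

```text
pics
{'time': 0.0, 'joint_pos': array([ 1.23059975e+00,  1.31156794e-01,  1.48928488e+00, -1.33558980e-05,
        1.52301186e+00, -8.53664468e-02]), 'dq': array([-5.85937315e-04,  2.11973555e-04,  5.03265553e-04, -5.92288108e-04,
       -1.09607336e-03,  5.10255653e-05]), 'effort': array([-1.25921179e-03, -5.59842932e+01, -4.91752660e+01,  7.68038048e-02,
        3.54190345e-02, -1.34828383e-04]), 'position': array([151.01829215, 580.08471364, 217.58699696]), 'ee_rot': array([-3.99154564e-01, -3.11574786e+00,  2.86121733e-03]), 'ft_force': array([ 0.73134793,  0.77771926, -0.39436779]), 'ft_torque': array([-0.02839177,  0.03355224,  0.00497057]), 'opening': 92.96910688478827}
top {'fx': 394.31462860540984, 'fy': 394.31462860540984, 'cx': 259.71252195040046, 'cy': 191.05210489647152, 'k1': 0.04003852105516542, 'T': [[-0.004, 0.988, -0.153, 347.573], [-1.0, -0.007, -0.018, 13.819], [-0.019, 0.153, 0.988, 1336.383], [0.0, 0.0, 0.0, 1.0]]}
side {'fx': 480.6245001574847, 'fy': 480.6245001574847, 'cx': 254.13003039614316, 'cy': 191.7745959200733, 'k1': -0.133370994591746, 'T': [[-0.994, 0.073, -0.087, 345.999], [-0.112, -0.514, 0.85, 1627.078], [0.017, 0.855, 0.519, 1133.98], [0.0, 0.0, 0.0, 1.0]]}
wrist {'fx': 297.9317737178002, 'fy': 297.9317737178002, 'cx': 251.29553258146117, 'cy': 196.50291648427168, 'k1': -0.0350148103717416, 'T': [[0.251, -0.926, -0.283, 72.52], [0.968, 0.24, 0.075, 600.783], [-0.002, -0.292, 0.956, 383.632], [0.0, 0.0, 0.0, 1.0]]}
```

View pics/top0.png

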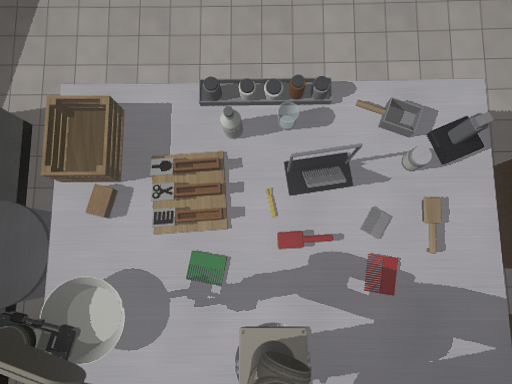

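View pics/side0.png

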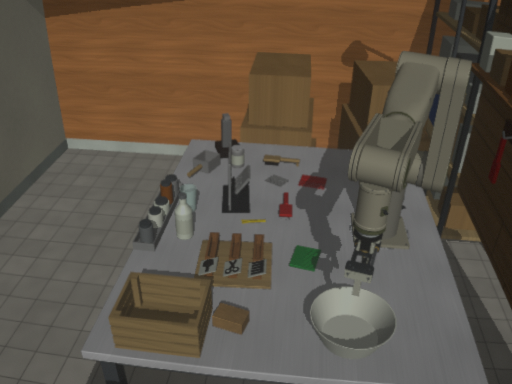

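View pics/wrist0.png

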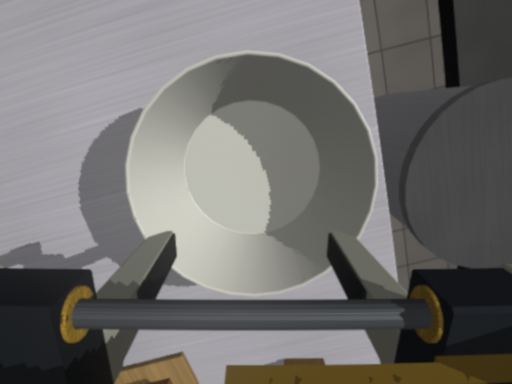

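```bash
python3 - <<'E'
from h import *
m,p,d=load('top0')
a=cv2.resize(p[130:250,270:400],None,fx=6,fy=6,interpolation=cv2.INTER_CUBIC)[:600]
cv2.imwrite('pics/c1.png',cv2.resize(a,(800,int(a.shape[0]*800/a.shape[1])))[:600])
b=cv2.resize(p[145:240,145:235],None,fx=6,fy=6,interpolation=cv2.INTER_CUBIC); cv2.imwrite('pics/c2.png',b)
m,p,d=load('side0')
b=cv2.resize(p[130:290,190:290],None,fx=3.7,fy=3.7,interpolation=cv2.INTER_CUBIC); cv2.imwrite('pics/c3.png',b)
E
```

```text
(no output)
```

View pics/c1.png

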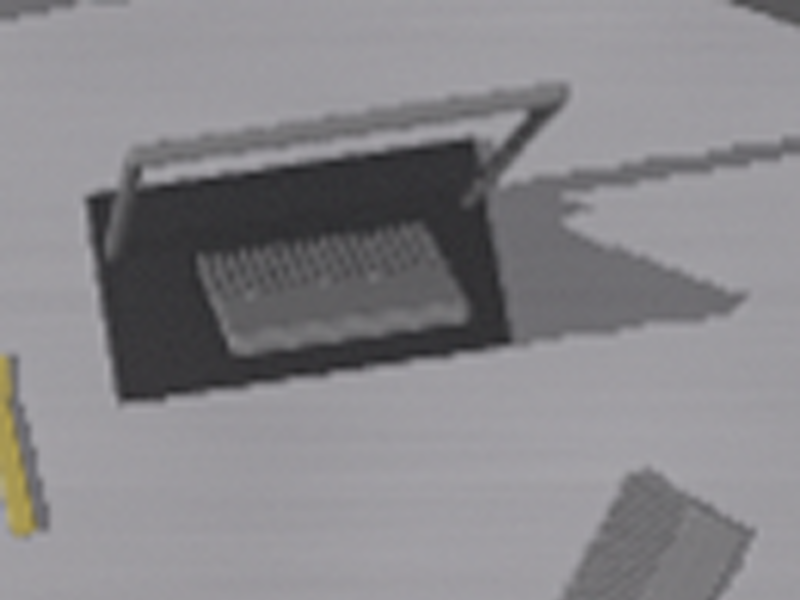

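View pics/c2.png

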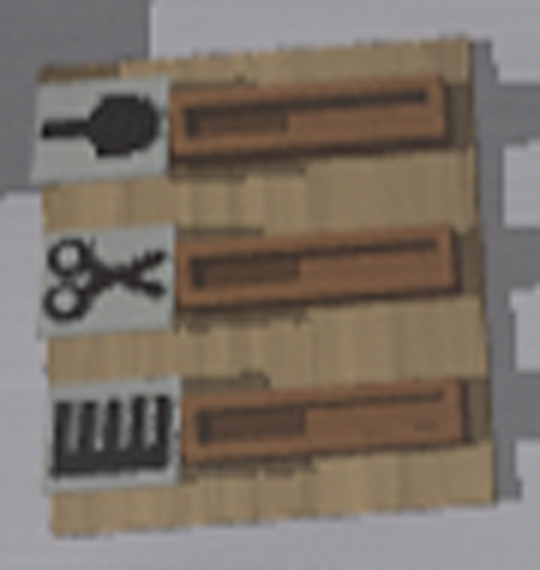

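View pics/c3.png

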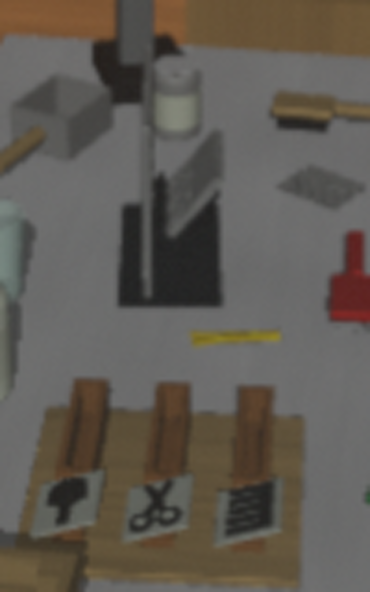

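```bash
python3 - <<'E'
from h import *
m,p,d=load('top0'); P=cloud(m,d)
# stand base: dark pixels in ROI
roi=np.zeros(d.shape,bool); roi[140:205,275:370]=1
g=p.max(2)
base=roi&(g<62)&(np.abs(P[...,2]-10)<8)
ys,xs=np.nonzero(base); r=cv2.minAreaRect(np.c_[xs,ys].astype(np.float32)); print('baserect px',r)
box=cv2.boxPoints(r); W=onplane(m,box,10); print(W.round(1)); print('ctr',W.mean(0).round(1),[np.linalg.norm(W[i]-W[(i+1)%4]).round(1) for i in range(4)])
e=[W[i+1]-W[i] for i in range(2)]; print([np.degrees(np.arctan2(v[1],v[0])).round(2) for v in e])
# bar
bar=roi&(P[...,2]>200)
B=P[bar]; print('bar n',len(B),B.mean(0).round(1),B.min(0).round(1),B.max(0).round(1))
ys,xs=np.nonzero(bar); c=np.cov(B[:,:2].T); w,v=np.linalg.eigh(c); print('bar dir',np.degrees(np.arctan2(v[1,1],v[0,1])))
t=(B[:,:2]-B[:,:2].mean(0))@v[:,1]; print('len',t.min(),t.max())
# comb
cm=roi&(P[...,2]>45)&(P[...,2]<160)&(g>75)
cm[:158]=0
ys,xs=np.nonzero(cm); C=P[cm]; print('comb',len(C),C.mean(0).round(1),C.min(0).round(1),C.max(0).round(1))
cc=C-C.mean(0); U,S,Vt=np.linalg.svd(cc,full_matrices=False); print(Vt.round(3),S)
o=p.copy(); o[cm]=(0,0,255); o[bar]=(0,255,0); o[base]=(255,0,0)
cv2.imwrite('pics/mask.png',cv2.resize(o[130:250,270:400],None,fx=5,fy=5,interpolation=cv2.INTER_NEAREST))
E
```

```text
baserect px ((318.3153991699219, 173.60269165039062), (33.524940490722656, 63.341373443603516), 81.46923065185547)
[[ 654.1  -48.    10. ]
 [ 685.  -263.1   10. ]
 [ 569.5 -275.6   10. ]
 [ 538.8  -63.2   10. ]]
ctr [ 611.9 -162.5   10. ] [np.float64(217.4), np.float64(116.2), np.float64(214.6), np.float64(116.3)]
[np.float64(-81.82), np.float64(-173.86)]
bar n 269 [ 637.2 -156.7  227.6] [ 616.9 -261.1  200.7] [657.2 -54.  234.3]
bar dir 99.16589560879291
len -105.79813325437902 104.14114298146113
comb 661 [ 582.4 -162.2  110.3] [ 544.2 -258.9   46. ] [651.1 -53.1 156. ]
[[-0.039  0.999 -0.037]
 [-0.629  0.004  0.777]
 [-0.776 -0.053 -0.628]] [1022.555567    850.89699973  189.07689922]
```

View pics/mask.png

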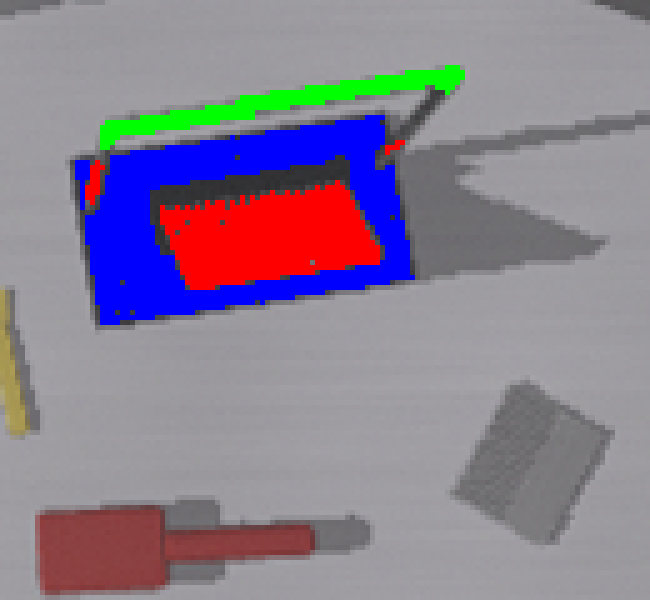

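```bash
python3 - <<'E'
from h import *
m,p,d=load('top0'); P=cloud(m,d)
roi=np.zeros(d.shape,bool); roi[160:190,300:348]=1
g=p.max(2)
cm=roi&(P[...,2]>45)&(P[...,2]<165)&(g>75)
n,l,s,_=cv2.connectedComponentsWithStats(cm.astype(np.uint8)); k=1+np.argmax(s[1:,4]); cm=l==k
C=P[cm]; 
for it in range(5):
    c0=C.mean(0); Vt=np.linalg.svd(C-c0,full_matrices=False)[2]; r=(C-c0)@Vt[2]; C=C[np.abs(r)<3*max(r.std(),1)]
n=Vt[2]*np.sign(Vt[2][2]); print('n',n.round(3),'tilt from vertical of plane',np.degrees(np.arcsin(n[2])).round(1),len(C),r.std(), 'normal az',np.degrees(np.arctan2(n[1],n[0])).round(1))
# corners via front-plane ray intersection of mask contour
cnt=max(cv2.findContours(cm.astype(np.uint8),0,1)[0],key=cv2.contourArea).reshape(-1,2).astype(float)
o,D=rays(m,cnt); Q=o+D*(((c0-o)@n)/(D@n))[:,None]
yd=np.array([-n[1],n[0],0]);yd/=np.linalg.norm(yd); zd=np.cross(n,yd); zd*=np.sign(zd[2])
a=(Q-c0)@yd; b=(Q-c0)@zd
print('y ext',a.min(),a.max(),'z ext',b.min(),b.max())
rr=cv2.minAreaRect(np.c_[a,b].astype(np.float32)); print(rr)
ctr=c0+yd*rr[0][0]+zd*rr[0][1]; print('face centre',ctr.round(1),'yd',yd.round(3),np.degrees(np.arctan2(yd[1],yd[0])),'zd',zd.round(3))
print('comb mid centre',(ctr-6*n).round(1))
# predicted from stand: tips 65 above the base origin
# small grey comb size
gm=np.zeros(d.shape,bool); gm[200:245,355:400]=1; gm&=(g<165)&(np.abs(P[...,2])<15)&(P[...,2]>3)
print('small',gm.sum())
E
```

```text
n [0.788 0.115 0.605] tilt from vertical of plane 37.3 635 3.1405762505367654 normal az 8.3
y ext -61.320767155090955 60.594927212482276 z ext -63.66600567553442 54.22062094050378
((0.3995323181152344, -3.8121795654296875), (117.5133285522461, 121.83944702148438), 88.8985595703125)
face centre [ 583.  -163.8  107.9] yd [-0.144  0.99   0.   ] 98.28292169042484 zd [-0.599 -0.087  0.796]
comb mid centre [ 578.3 -164.5  104.3]
small 583
```

```bash
python3 - <<'E'
from h import *
m,p,d=load('top0'); P=cloud(m,d)
hsv=cv2.cvtColor(p,cv2.COLOR_BGR2HSV)
roi=np.zeros(d.shape,bool); roi[145:240,145:235]=1
for y,x in [(215,210),(230,190),(190,200),(215,170),(222,222)]: print((x,y),hsv[y,x],P[y,x].round(1))
top=roi&(np.abs(P[...,2]-58)<8)&(hsv[...,1]>60)
n,l,s,c=cv2.connectedComponentsWithStats(top.astype(np.uint8))
for k in range(1,n):
    if s[k,4]<60: continue
    ys,xs=np.nonzero(l==k); W=onplane(m,np.c_[xs,ys],58)[:,:2].astype(np.float32); r=cv2.minAreaRect(W); print(s[k],np.round(r[0],1),np.round(r[1],1),round(r[2],2))
    q=W-W.mean(0); w,v=np.linalg.eigh(np.cov(q.T)); print('  dir',np.degrees(np.arctan2(v[1,1],v[0,1])))
o=p.copy(); o[top]=(0,255,0); cv2.imwrite('pics/m2.png',cv2.resize(o[145:240,145:235],None,fx=6,fy=6,interpolation=cv2.INTER_NEAREST))
# board outline
bd=roi&(hsv[...,1]>45)&(P[...,2]>5)&(P[...,2]<75)
n,l,s,c=cv2.connectedComponentsWithStats(bd.astype(np.uint8));k=1+np.argmax(s[1:,4])
ys,xs=np.nonzero(l==k); r=cv2.minAreaRect(onplane(m,np.c_[xs,ys],12)[:,:2].astype(np.float32)); print('board',r)
print(get_state()['time'])
E
```

```text
(210, 215) [ 13 110 114] [471.2 204.7  19.2]
(190, 230) [ 18  81 144] [422.3 273.2   6.6]
(200, 190) [ 12 113 111] [556.1 239.7  20.9]
(170, 215) [ 30   5 113] [469.2 331.4  50.3]
(222, 222) [ 17  77 139] [448.3 165.4   8.2]
[173 158  46  14 292] [638.4 249.7] [ 40.  150.7] 3.0
  dir 92.88458530561523
[174 183  47  14 280] [553.3 243.6] [ 36.1 151.9] 3.81
  dir 93.76592971089978
[175 208  47  14 284] [468.9 238. ] [ 35.4 151.6] 3.85
  dir 94.0495720836419
board ((552.212646484375, 279.67352294921875), (267.8016052246094, 247.3938751220703), 3.7513372898101807)
0.15
```

View pics/m2.png

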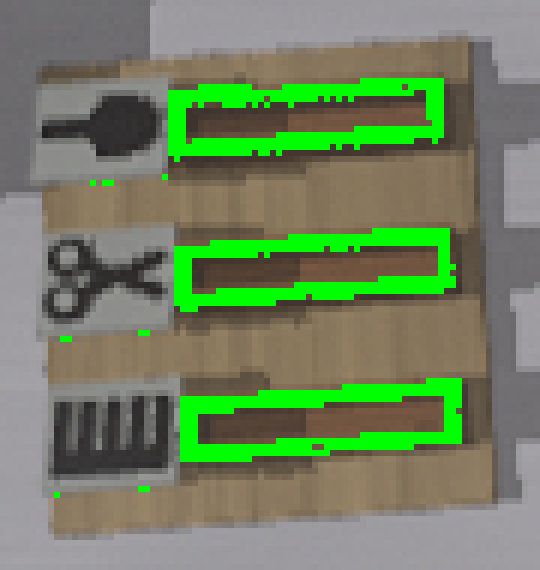

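```bash
cat >> h.py <<'E'
from scipy.spatial.transform import Rotation as Ro
def combR(yaw,tilt):  # tool R: z=-zd, y=n
    c,s=np.cos(np.radians(yaw)),np.sin(np.radians(yaw)); t=np.radians(tilt)
    zd=np.array([-np.sin(t)*c,-np.sin(t)*s,np.cos(t)]); n=np.array([np.cos(t)*c,np.cos(t)*s,np.sin(t)])
    z=-zd; x=np.cross(n,z); return np.c_[x,n,z]
E
python3 - <<'E'
from h import *
R0=Ro.from_rotvec(get_state()['ee_rot']).as_matrix()
for Rt in (combR(8.4,0),combR(8.4,38)):
    v=Ro.from_matrix(Rt@R0.T).as_rotvec(); print(v, v/np.pi, np.degrees(np.linalg.norm(v)))
v=Ro.from_matrix(combR(8.4,38)@combR(8.4,0).T).as_rotvec(); print(v/np.pi)
E
```

```text
[ 9.30750689e-04 -1.21033258e-03 -1.16942918e+00] [ 2.96267146e-04 -3.85260827e-04 -3.72240870e-01] 67.00341379499508
[ 0.46931623 -0.52319693 -1.12407861] [ 0.149388   -0.16653876 -0.35780533] 75.95841892349756
[ 3.08397505e-02 -2.08846381e-01 -1.18967782e-18]
```

>>> servo_tool(
  steps=[
    {"tx":0.2,"ty":-0.33,"tz":0.1,"az":-0.03,"fingers":0.5},
    {"tx":0.4,"ty":-0.66,"tz":0.2,"az":-0.06,"fingers":0.5},
    {"tx":0.6,"ty":-1,"tz":0.3,"az":-0.09,"fingers":0.5},
  ],
)

```text
invalid input
```

>>> servo_tool(
  steps=[
    {"tx":0.2,"ty":-0.33,"tz":0.1,"az":-0.03,"fingers":0.5},
    {"tx":0.4,"ty":-0.66,"tz":0.2,"az":-0.06,"fingers":0.5},
    {"tx":0.6,"ty":-1,"tz":0.3,"az":-0.09,"fingers":0.5},
  ],
)

```text
invalid input
```

>>> servo_tool(
  steps=[
    {"tx":0.3,"ty":-0.33,"tz":0.1,"az":-0.03,"fingers":0.5},
    {"tx":0.6,"ty":-0.66,"tz":0.2,"az":-0.06,"fingers":0.5},
    {"tx":0.9,"ty":-1,"tz":0.2,"az":-0.092,"fingers":0.5},
  ],
)

```text
invalid input
```

>>> servo_tool(
  steps=[
    {"tx":0.2,"ty":-0.33,"tz":0.1,"ax":0,"ay":0,"az":-0.03,"fingers":0.5},
    {"tx":0.4,"ty":-0.66,"tz":0.2,"ax":0,"ay":0,"az":-0.06,"fingers":0.5},
    {"tx":0.6,"ty":-1,"tz":0.3,"ax":0,"ay":0,"az":-0.09,"fingers":0.5},
  ],
)

```text
time: 0.45
position: [211.4, 479.4, 248.2]
ee_rot: [-0.839, -3.027, 0.002]
ft_force: [0.3, -0.0, 1.0]
opening: 73.4
```

>>> servo_tool(
  steps=[
    {"tx":0.33,"ty":-0.33,"tz":0.1,"ax":0,"ay":0,"az":-0.035,"fingers":0.5},
    {"tx":0.66,"ty":-0.66,"tz":0.2,"ax":0,"ay":0,"az":-0.07,"fingers":0.5},
    {"tx":1,"ty":-1,"tz":0.3,"ax":0,"ay":0,"az":-0.1,"fingers":0.5},
  ],
)

```text
time: 0.75
position: [311.8, 379.2, 278.9]
ee_rot: [-1.303, -2.859, -0.0]
ft_force: [0.8, -0.1, -1.4]
opening: 50.2
```

>>> servo_tool(
  steps=[
    {"tx":0.33,"ty":-0.33,"tz":0.1,"ax":0,"ay":0,"az":-0.035,"fingers":0.5},
    {"tx":0.66,"ty":-0.66,"tz":0.1,"ax":0,"ay":0,"az":-0.07,"fingers":0.5},
    {"tx":1,"ty":-1,"tz":0.1,"ax":0,"ay":0,"az":-0.1,"fingers":0.5},
  ],
)

```text
time: 1.05
position: [412.3, 279.2, 289.1]
ee_rot: [1.735, 2.619, 0.002]
ft_force: [-0.4, 1.1, 0.5]
opening: 46.3
```

>>> servo_tool(
  steps=[
    {"tx":0.2,"ty":-0.4,"tz":0,"ax":0,"ay":0,"az":-0.04,"fingers":0.5},
    {"tx":0.4,"ty":-0.8,"tz":0,"ax":0,"ay":0,"az":-0.082,"fingers":0.5},
    {"tx":0.4,"ty":-0.8,"tz":0,"ax":0,"ay":0,"az":-0.082,"fingers":0.5},
  ],
)

```text
time: 1.35
position: [453.1, 196.1, 288.2]
ee_rot: [2.063, 2.368, -0.002]
ft_force: [-0.6, -0.4, -0.9]
opening: 46.1
```

```bash
python3 - <<'E'
from h import *
s=get_state(); print(s['time'],s['position'],s['ee_rot'],s['dq'].round(3),s['joint_pos'].round(2)); grab('wrist','wr1')
E
```

```text
1.35 [453.05641585 196.12901248 288.21083968] [ 2.06292969e+00  2.36771928e+00 -2.24774987e-03] [ 0.084 -0.    -0.     0.044  0.006 -0.041] [ 0.31 -0.18  1.67 -0.    1.65  0.17]
```

View pics/wr1.png

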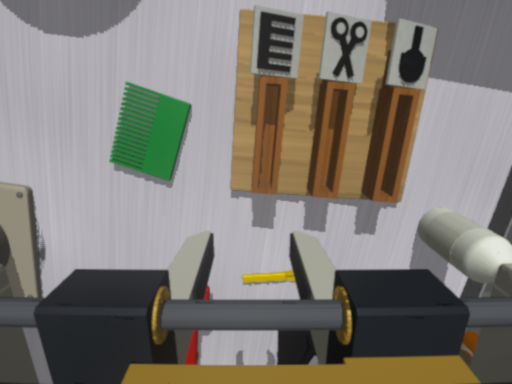

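```bash
python3 - <<'E'
from h import *
m,p,d=load('wr1'); cv2.imwrite('pics/c4.png',cv2.resize(p[70:200,235:300],None,fx=4.6,fy=4.6,interpolation=cv2.INTER_CUBIC))
P=cloud(m,d)
hsv=cv2.cvtColor(p,cv2.COLOR_BGR2HSV)
roi=np.zeros(d.shape,bool); roi[70:200,240:300]=1
top=roi&(np.abs(P[...,2]-58)<8)&(hsv[...,1]>60); 
n,l,s,c=cv2.connectedComponentsWithStats(top.astype(np.uint8)); k=1+np.argmax(s[1:,4])
ys,xs=np.nonzero(l==k); W=onplane(m,np.c_[xs,ys],58)[:,:2].astype(np.float32); print(cv2.minAreaRect(W)); print(np.nanmedian(P[l==k][:,2]))
o=p.copy(); o[l==k]=(0,255,0); cv2.imwrite('pics/c5.png',cv2.resize(o[70:200,235:300],None,fx=4.6,fy=4.6,interpolation=cv2.INTER_NEAREST))
# floor/slot
fl=roi&(np.abs(P[...,2]-18)<8)&(l!=k)&(hsv[...,0]<16)&(hsv[...,1]>90)
n,l2,s,c=cv2.connectedComponentsWithStats(fl.astype(np.uint8)); k2=1+np.argmax(s[1:,4]); print(s[k2],np.nanmedian(P[l2==k2],axis=0))
# tool-axis check: project stand/top estimate
print(proj(m,[[468.9,238,58]]))
E
python3 -c "
import cv2,numpy as np
a=cv2.imread('pics/c4.png');b=cv2.imread('pics/c5.png');cv2.imwrite('pics/c45.png',np.hstack([a,b]))"
```

```text
((470.70440673828125, 239.20556640625), (35.32889938354492, 151.56275939941406), 3.6639180183410645)
57.817775931466656
[ 259   85   20   98 1213] [471.93487099 242.80470459  17.92028301]
[[267.1370407  138.79629847]]
```

View pics/c45.png

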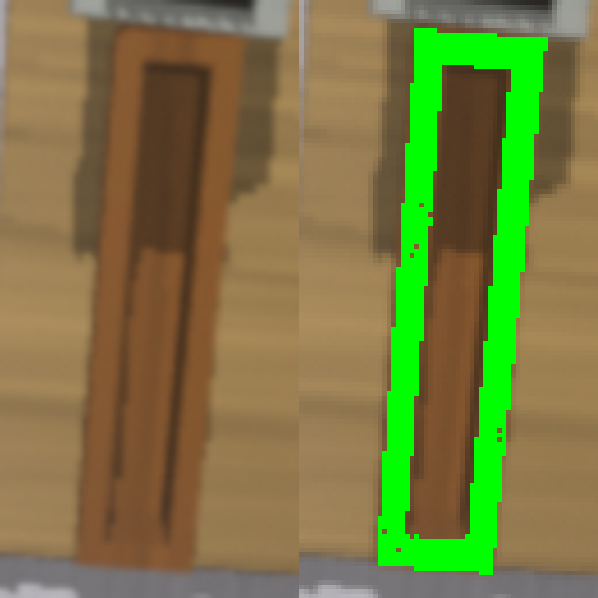

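>>> servo_tool(
  steps=[
    {"tx":0,"ty":-0.45,"tz":0,"ax":0.003,"ay":-0.02,"az":0,"fingers":0.5},
    {"tx":0,"ty":-0.9,"tz":0,"ax":0.007,"ay":-0.05,"az":0,"fingers":0.5},
    {"tx":0,"ty":-0.95,"tz":0,"ax":0.01,"ay":-0.07,"az":0,"fingers":0.5},
  ],
)

```text
time: 1.7
position: [451.0, 103.5, 288.3]
ee_rot: [1.947, 2.258, 0.252]
ft_force: [-0.2, 0.1, 0.0]
opening: 46.2
```

>>> servo_tool(
  steps=[
    {"tx":0.1,"ty":-0.45,"tz":0,"ax":0.005,"ay":-0.035,"az":0,"fingers":0.5},
    {"tx":0.1,"ty":-0.95,"tz":0,"ax":0.01,"ay":-0.07,"az":0,"fingers":0.5},
  ],
)

```text
time: 1.9
position: [461.7, 17.7, 289.1]
ee_rot: [1.832, 2.141, 0.473]
ft_force: [-0.8, -0.7, 0.4]
opening: 46.3
```

>>> servo_tool(
  steps=[
    {"tx":0.1,"ty":-0.45,"tz":0,"ax":0.005,"ay":-0.035,"az":0,"fingers":0.5},
    {"tx":0.1,"ty":-0.95,"tz":0,"ax":0.01,"ay":-0.07,"az":0,"fingers":0.5},
  ],
)

```text
time: 2.1
position: [474.7, -57.6, 288.4]
ee_rot: [1.738, 2.028, 0.648]
ft_force: [0.3, 0.6, -1.2]
opening: 46.3
```

>>> servo_tool(
  steps=[
    {"tx":0.1,"ty":-0.45,"tz":-0.3,"ax":0,"ay":0,"az":0,"fingers":0.5},
    {"tx":0.1,"ty":-0.9,"tz":-0.6,"ax":0,"ay":0,"az":0,"fingers":0.5},
    {"tx":0.1,"ty":-0.95,"tz":-0.6,"ax":0,"ay":0,"az":0,"fingers":0.5},
    {"tx":0.1,"ty":-0.95,"tz":-0.6,"ax":0,"ay":0,"az":0,"fingers":0.5},
    {"tx":0.1,"ty":-0.95,"tz":-0.6,"ax":0,"ay":0,"az":0,"fingers":0.5},
  ],
)

```text
time: 2.6
position: [484.6, -151.6, 227.8]
ee_rot: [1.746, 2.03, 0.645]
ft_force: [-0.5, -0.7, 0.8]
opening: 46.5
```

```bash
python3 - <<'E'
from h import *
s=get_state(); print(s['time'],s['position'],s['ee_rot'],s['dq'].round(3),s['joint_pos'].round(2)); grab('wrist','wr2')
E
```

```text
2.6 [ 484.63001372 -151.62697274  227.77845132] [1.74560321 2.03027851 0.64521666] [ 0.022 -0.022 -0.008 -0.002  0.     0.003] [-0.76 -0.66  2.25  0.51  1.2  -1.01]
```

View pics/wr2.png

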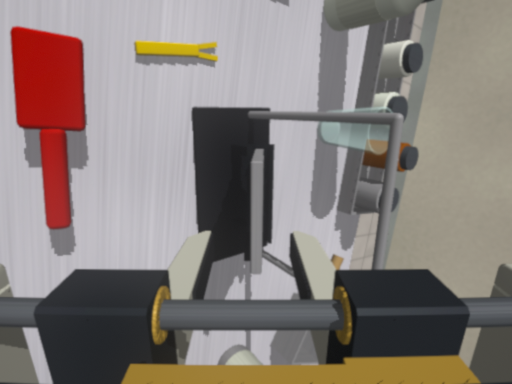

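```bash
python3 - <<'E'
from h import *
m,p,d=load('wr2'); P=cloud(m,d)
cv2.imwrite('pics/c6.png',cv2.resize(p[100:290,180:340],None,fx=3.15,fy=3.15,interpolation=cv2.INTER_CUBIC))
for y in (160,180,200,220,240,260): print(y,[(x,p[y,x].max(),round(float(d[y,x])),P[y,x].round().tolist()) for x in range(246,276,3)][:10])
E
```

```text
160 [(246, np.uint8(38), 315, [559.0, -113.0, 105.0]), (249, np.uint8(40), 316, [562.0, -112.0, 106.0]), (252, np.uint8(117), 286, [547.0, -109.0, 132.0]), (255, np.uint8(136), 284, [548.0, -109.0, 135.0]), (258, np.uint8(138), 285, [551.0, -109.0, 136.0]), (261, np.uint8(136), 285, [553.0, -108.0, 138.0]), (264, np.uint8(61), 374, [611.0, -115.0, 69.0]), (267, np.uint8(41), 374, [615.0, -114.0, 71.0]), (270, np.uint8(45), 367, [613.0, -113.0, 79.0]), (273, np.uint8(119), 368, [617.0, -113.0, 80.0])]
180 [(246, np.uint8(36), 438, [629.0, -151.0, 10.0]), (249, np.uint8(41), 356, [585.0, -139.0, 79.0]), (252, np.uint8(121), 285, [546.0, -128.0, 137.0]), (255, np.uint8(134), 284, [548.0, -128.0, 139.0]), (258, np.uint8(136), 284, [550.0, -127.0, 142.0]), (261, np.uint8(131), 284, [553.0, -127.0, 143.0]), (264, np.uint8(51), 380, [615.0, -140.0, 70.0]), (267, np.uint8(40), 380, [618.0, -139.0, 72.0]), (270, np.uint8(45), 376, [618.0, -138.0, 78.0]), (273, np.uint8(136), 373, [620.0, -138.0, 82.0])]
200 [(246, np.uint8(32), 445, [633.0, -181.0, 12.0]), (249, np.uint8(41), 364, [589.0, -16
[... 1226 characters left out ...]
264, np.uint8(42), 404, [628.0, -222.0, 71.0]), (267, np.uint8(48), 403, [631.0, -222.0, 73.0]), (270, np.uint8(67), 399, [632.0, -220.0, 79.0]), (273, np.uint8(192), 513, [708.0, -257.0, 0.0])]
260 [(246, np.uint8(62), 330, [566.0, -222.0, 118.0]), (249, np.uint8(67), 330, [569.0, -221.0, 120.0]), (252, np.uint8(130), 309, [559.0, -212.0, 138.0]), (255, np.uint8(133), 307, [561.0, -211.0, 140.0]), (258, np.uint8(136), 308, [564.0, -211.0, 141.0]), (261, np.uint8(146), 308, [566.0, -211.0, 143.0]), (264, np.uint8(190), 509, [693.0, -291.0, 2.0]), (267, np.uint8(141), 515, [700.0, -293.0, 1.0]), (270, np.uint8(98), 424, [647.0, -256.0, 67.0]), (273, np.uint8(111), 421, [648.0, -254.0, 72.0])]
```

View pics/c6.png

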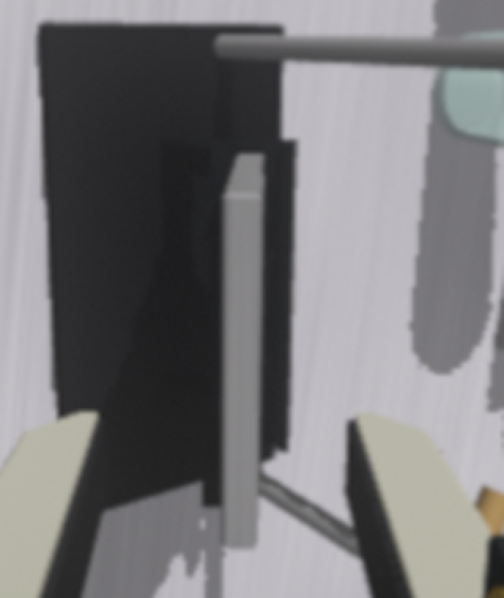

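```bash
cat > spine.py <<'E'
from h import *
def spine(tag,c0,c1,r0,r1,zlo=128,zhi=152,show=None):
    m,p,d=load(tag); P=cloud(m,d); roi=np.zeros(d.shape,bool); roi[r0:r1,c0:c1]=1
    mk=roi&(P[...,2]>zlo)&(P[...,2]<zhi)&(p.max(2)>100)
    n,l,s,c=cv2.connectedComponentsWithStats(mk.astype(np.uint8)); k=1+np.argmax(s[1:,4]); mk=l==k; print(s[k])
    C=P[mk]; c0=C.mean(0); Vt=np.linalg.svd(C-c0,full_matrices=False)[2]
    yd=Vt[0]*np.sign(Vt[0][1]); print('yd',yd.round(3),'yaw',np.degrees(np.arctan2(-yd[0],yd[1])).round(2)); 
    t=(C-c0)@yd; print('ext',t.min().round(1),t.max().round(1)); 
    mid=c0+yd*(t.min()+t.max())/2
    return m,mk,C,c0,yd,mid
E
python3 - <<'E'
from spine import *
m,mk,C,c0,yd,mid=spine('wr2',246,268,163,276)
s=get_state(); R=Ro.from_rotvec(s['ee_rot']).as_matrix(); print(R.round(3))
# edge line per row in tool frame
n=R[:,1]; z=R[:,2]; Q=(C-s['position'])@R
for lo in range(-200,200,20):
    k=(Q[:,0]>=lo)&(Q[:,0]<lo+20)
    if k.sum()>5: print(lo,k.sum(),Q[k].min(0).round(1),Q[k].max(0).round(1),Q[k].mean(0).round(1))
print('mid',mid.round(1),'x range',Q[:,0].min(),Q[:,0].max())
E
```

```text
[ 250  163   13  111 1246]
yd [-0.14   0.99   0.003] yaw 8.06
ext -60.9 56.1
[[-0.153  0.811  0.565]
 [ 0.988  0.122  0.093]
 [ 0.006  0.573 -0.82 ]]
-100 69 [-87.1  -1.6 107.9] [-80.3  10.  112.6] [-83.7   4.2 110. ]
-80 196 [-79.8  -1.6 107.7] [-60.    9.9 112.4] [-70.2   4.4 110. ]
-60 199 [-60.   -0.5 107.5] [-40.    9.7 112. ] [-49.8   4.6 110.2]
-40 205 [-39.9  -0.5 108.3] [-20.1  10.4 112.5] [-29.8   4.4 110.5]
-20 232 [-19.9  -0.5 108.5] [ -0.3  10.4 112.6] [ -9.9   4.9 110.7]
0 226 [  0.2  -0.5 109.2] [ 20.   10.2 112.7] [  9.9   5.2 110.8]
20 119 [ 20.   -0.5 109.3] [ 29.9   9.9 112.6] [ 25.1   5.1 110.9]
mid [ 555.5 -168.8  140.3] x range -87.09839868053035 29.889264275363306
```

>>> servo_tool(
  steps=[
    {"tx":0.2,"ty":-0.25,"tz":-0.21,"ax":0.0025,"ay":-0.0165,"az":-0.002,"fingers":0.5},
    {"tx":0.2,"ty":-0.25,"tz":-0.21,"ax":0.0025,"ay":-0.0165,"az":-0.002,"fingers":0.5},
    {"tx":0.2,"ty":-0.25,"tz":-0.21,"ax":0.0025,"ay":-0.0165,"az":-0.002,"fingers":0.5},
    {"tx":0.2,"ty":-0.25,"tz":-0.21,"ax":0.0025,"ay":-0.0165,"az":-0.002,"fingers":0.5},
  ],
)

```text
time: 3.05
position: [504.9, -176.7, 208.1]
ee_rot: [1.719, 1.989, 0.689]
ft_force: [-0.9, 0.3, -0.2]
opening: 46.5
```

```bash
python3 - <<'E'
from h import *
s=get_state(); print(s['time'],s['position'],s['dq'].round(3),s['joint_pos'].round(2)); R=Ro.from_rotvec(s['ee_rot']).as_matrix(); print(R.round(3))
Rt=combR(8.2,38); print('rot err/pi',Ro.from_matrix(Rt@R.T).as_rotvec()/np.pi)
top=np.array([555.4,-168.5,140.3]); tgt=top+36*Rt[:,2]; print('tgt',tgt,'delta',tgt-s['position'],'in tool',(tgt-s['position'])@Rt)
m,p,d=grab('wrist','wr3')
E
```

```text
3.05 [ 504.87481191 -176.69661412  208.05913969] [-0.005 -0.008 -0.005  0.002 -0.003 -0.006] [-0.8  -0.57  2.25  0.59  1.12 -1.12]
[[-0.147  0.781  0.608]
 [ 0.989  0.112  0.095]
 [ 0.006  0.615 -0.789]]
rot err/pi [-0.00173218 -0.00058472 -0.00140171]
tgt [ 577.3372154  -165.33879897  111.93161287] delta [ 72.46240349  11.35781515 -96.12752682] in tool [  0.90646013  -1.38811037 120.90307183]
```

View pics/wr3.png

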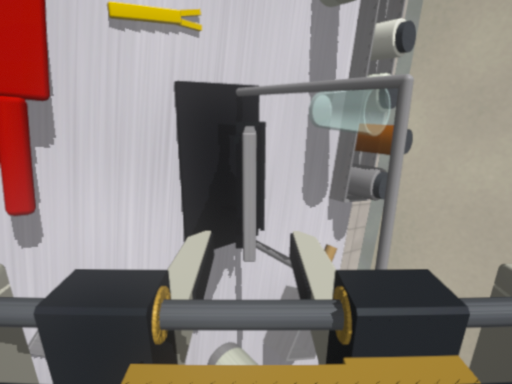

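```bash
python3 - <<'E'
from spine import *
m,mk,C,c0,yd,mid=spine('wr3',240,262,130,265)
s=get_state(); R=Ro.from_rotvec(s['ee_rot']).as_matrix(); Q=(C-s['position'])@R
for lo in range(-80,80,20):
    k=(Q[:,0]>=lo)&(Q[:,0]<lo+20)
    if k.sum()>5: print(lo,k.sum(),Q[k].min(0).round(1),Q[k].max(0).round(1),Q[k].mean(0).round(1))
print('mid',mid.round(1),'x range',Q[:,0].min(),Q[:,0].max())
m,p,d=load('wr3'); o=p.copy(); o[mk]=(0,255,0); cv2.imwrite('pics/c7.png',cv2.resize(np.hstack([p,o])[100:290,180:340],None,fx=3,fy=3))
# bar clearance: bar in tool frame
P=cloud(m,d); b=P[(P[...,2]>205)&(P[...,2]<245)&(P[...,0]>590)]; q=(b-s['position'])@R; print('bar',len(b),q.min(0).round(),q.max(0).round(),np.median(q,axis=0).round())
E
```

```text
[ 243  131   13  131 1634]
yd [-0.141  0.99  -0.005] yaw 8.1
ext -63.7 55.8
-60 225 [-58.7  -7.6  82.6] [-40.1   3.7  87. ] [-49.3  -1.8  84.7]
-40 240 [-39.8  -6.5  82.9] [-20.    3.7  87.4] [-30.   -1.4  84.8]
-20 252 [-19.9  -6.4  83.2] [-0.1  3.6 86.8] [-10.   -1.4  84.9]
0 279 [ 0.  -7.1 83.3] [20.   3.5 86.9] [10.1 -1.7 85.1]
20 295 [20.  -7.  83.3] [39.9  3.4 86.8] [29.9 -1.8 85.3]
40 314 [40.  -6.9 83.4] [60.   3.3 87.8] [49.9 -1.8 85.4]
60 29 [60.  -6.9 84.8] [ 60.7   3.4 101.1] [60.4 -1.3 90.7]
mid [ 555.3 -168.   140.2] x range -58.67975683800416 60.71714951259831
bar 2867 [-57.  99.  62.] [106. 121.  84.] [ 43. 113.  65.]
```

>>> servo_tool(
  steps=[
    {"tx":0.24,"ty":0.04,"tz":-0.32,"ax":0,"ay":0,"az":0,"fingers":0.5},
    {"tx":0.47,"ty":0.075,"tz":-0.64,"ax":0,"ay":0,"az":0,"fingers":0.5},
    {"tx":0.47,"ty":0.075,"tz":-0.64,"ax":0,"ay":0,"az":0,"fingers":0.5},
  ],
)

```text
time: 3.4
position: [550.5, -167.1, 137.6]
ee_rot: [1.726, 1.995, 0.691]
ft_force: [-0.5, 0.1, -0.8]
opening: 46.2
```

>>> servo_tool(
  steps=[
    {"tx":0.08,"ty":0.01,"tz":-0.1,"ax":0,"ay":0,"az":0,"fingers":0.5},
    {"tx":0.16,"ty":0.025,"tz":-0.21,"ax":0,"ay":0,"az":0,"fingers":0.5},
    {"tx":0.25,"ty":0.04,"tz":-0.32,"ax":0,"ay":0,"az":0,"fingers":0.5},
    {"tx":0.25,"ty":0.04,"tz":-0.32,"ax":0,"ay":0,"az":0,"fingers":0.5},
    {"tx":0.25,"ty":0.04,"tz":-0.32,"ax":0,"ay":0,"az":0,"fingers":0.5},
  ],
)

```text
time: 3.9
position: [576.7, -166.2, 112.5]
ee_rot: [1.719, 1.988, 0.689]
ft_force: [0.3, -0.5, 0.2]
opening: 46.5
```

```bash
python3 - <<'E'
from h import *
s=get_state(); print(s['time'],s['position'],s['ft_force'],s['opening'],s['dq'].round(3)); R=Ro.from_rotvec(s['ee_rot']).as_matrix(); 
tgt=np.array([555.3,-168,140.2])+36*R[:,2]; print('in tool',(tgt-s['position'])@R)
m,p,d=grab('wrist','wr4')
E
```

```text
3.9 [ 576.71807631 -166.20047886  112.47984455] [ 0.31574014 -0.45105454  0.24666023] 46.526906351025886 [-0.006 -0.007  0.     0.002 -0.005 -0.002]
in tool [1.50573969 0.14014065 0.95585076]
```

View pics/wr4.png

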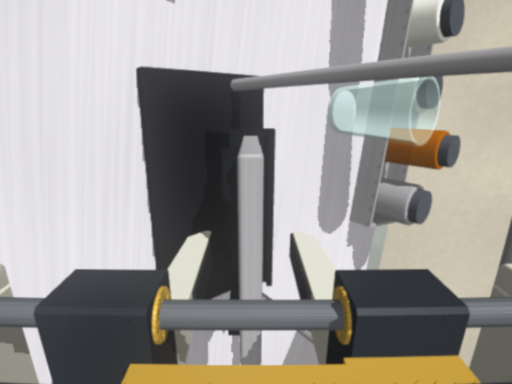

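>>> servo_tool(
  steps=[
    {"tx":0.005,"ty":0.01,"tz":-0.005,"ax":0,"ay":0,"az":0,"fingers":0.0},
    {"tx":0.005,"ty":0.01,"tz":-0.005,"ax":0,"ay":0,"az":0,"fingers":0.0},
    {"tx":0.005,"ty":0.01,"tz":-0.005,"ax":0,"ay":0,"az":0,"fingers":0.0},
    {"tx":0.005,"ty":0.01,"tz":-0.005,"ax":0,"ay":0,"az":0,"fingers":0.0},
    {"tx":0.005,"ty":0.01,"tz":-0.005,"ax":0,"ay":0,"az":0,"fingers":0.0},
    {"tx":0.005,"ty":0.01,"tz":-0.005,"ax":0,"ay":0,"az":0,"fingers":0.0},
  ],
  newtons=30,
)

```text
time: 4.55
position: [577.3, -165.3, 110.7]
ee_rot: [1.721, 1.987, 0.689]
ft_force: [2.1, 0.6, 2.4]
opening: 12.0
```

>>> servo_tool(
  steps=[
    {"tx":-0.06,"ty":-0.01,"tz":0.08,"ax":0,"ay":0,"az":0,"fingers":0.0},
    {"tx":-0.18,"ty":-0.027,"tz":0.24,"ax":0,"ay":0,"az":0,"fingers":0.0},
    {"tx":-0.36,"ty":-0.055,"tz":0.47,"ax":0,"ay":0,"az":0,"fingers":0.0},
    {"tx":-0.54,"ty":-0.08,"tz":0.7,"ax":0,"ay":0,"az":0,"fingers":0.0},
    {"tx":-0.7,"ty":-0.1,"tz":0.91,"ax":0,"ay":0,"az":0,"fingers":0.0},
    {"tx":-0.7,"ty":-0.1,"tz":0.91,"ax":0,"ay":0,"az":0,"fingers":0.0},
  ],
)

```text
time: 5.15
position: [506.6, -176.5, 204.0]
ee_rot: [1.719, 1.985, 0.687]
ft_force: [0.1, 0.3, -2.6]
opening: 11.7
```

```bash
python3 - <<'E'
from h import *
s=get_state(); print(s['time'],s['position'],s['ft_force'],s['ft_torque'],s['opening'],s['dq'].round(3)); R=Ro.from_rotvec(s['ee_rot']).as_matrix()
Rt=combR(3.7,0); print('rot to place/pi',Ro.from_matrix(Rt@R.T).as_rotvec()/np.pi)
m,p,d=grab('wrist','wr5')
E
```

```text
5.15 [ 506.64273367 -176.52219137  204.03361436] [ 0.0901088   0.32777612 -2.56868687] [-0.16494775  0.61815461 -0.0197558 ] 11.743393527945178 [ 0.025  0.061  0.023  0.011 -0.08  -0.008]
rot to place/pi [-0.02299311  0.20997414 -0.02422774]
```

View pics/wr5.png

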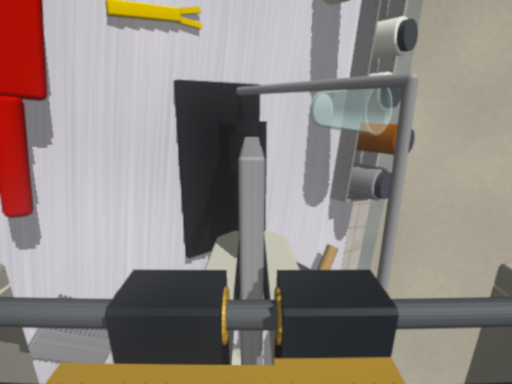

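>>> servo_tool(
  steps=[
    {"tx":-0.1,"ty":0.2,"tz":0.2,"ax":-0.002,"ay":0.015,"az":-0.002,"fingers":0.0},
    {"tx":-0.2,"ty":0.5,"tz":0.35,"ax":-0.004,"ay":0.035,"az":-0.004,"fingers":0.0},
    {"tx":-0.2,"ty":0.8,"tz":0.45,"ax":-0.006,"ay":0.055,"az":-0.006,"fingers":0.0},
    {"tx":-0.2,"ty":0.9,"tz":0.45,"ax":-0.007,"ay":0.07,"az":-0.007,"fingers":0.0},
  ],
)

```text
time: 5.6
position: [487.5, -83.0, 247.1]
ee_rot: [1.871, 2.11, 0.485]
ft_force: [-0.0, -0.1, -2.8]
opening: 11.7
```

>>> servo_tool(
  steps=[
    {"tx":-0.05,"ty":0.35,"tz":0,"ax":-0.003,"ay":0.02,"az":-0.003,"fingers":0.0},
    {"tx":-0.1,"ty":0.7,"tz":0,"ax":-0.006,"ay":0.045,"az":-0.006,"fingers":0.0},
    {"tx":-0.1,"ty":1,"tz":0,"ax":-0.008,"ay":0.07,"az":-0.008,"fingers":0.0},
    {"tx":-0.1,"ty":1,"tz":0,"ax":-0.008,"ay":0.07,"az":-0.008,"fingers":0.0},
  ],
)

```text
time: 6.0
position: [477.0, 19.3, 243.9]
ee_rot: [2.015, 2.221, 0.253]
ft_force: [-0.4, -0.4, -2.8]
opening: 12.1
```

>>> servo_tool(
  steps=[
    {"tx":-0.03,"ty":0.35,"tz":0,"ax":-0.003,"ay":0.02,"az":-0.003,"fingers":0.0},
    {"tx":-0.06,"ty":0.7,"tz":0,"ax":-0.006,"ay":0.045,"az":-0.006,"fingers":0.0},
    {"tx":-0.06,"ty":1,"tz":0,"ax":-0.008,"ay":0.07,"az":-0.008,"fingers":0.0},
    {"tx":-0.06,"ty":1,"tz":0,"ax":-0.008,"ay":0.07,"az":-0.008,"fingers":0.0},
  ],
)

```text
time: 6.4
position: [470.5, 117.6, 242.3]
ee_rot: [-2.135, -2.289, 0.005]
ft_force: [-0.3, -0.4, -3.1]
opening: 11.9
```

```bash
python3 - <<'E'
from h import *
s=get_state(); print(s['time'],s['position'],s['ft_force'],s['opening'],s['dq'].round(3)); R=Ro.from_rotvec(s['ee_rot']).as_matrix()
Rt=combR(3.7,0); print('rot to place/pi',Ro.from_matrix(Rt@R.T).as_rotvec()/np.pi)
E
```

```text
6.4 [470.54243225 117.64665316 242.28150015] [-0.31859429 -0.41178825 -3.08955572] 11.89667531923795 [-0.054 -0.086  0.062 -0.032 -0.042 -0.07 ]
rot to place/pi [-0.00183469 -0.0033228  -0.00156171]
```

>>> servo_tool(
  steps=[
    {"tx":0,"ty":0.35,"tz":-0.1,"ax":-0.002,"ay":-0.003,"az":-0.0015,"fingers":0.0},
    {"tx":0,"ty":0.7,"tz":-0.25,"ax":-0.002,"ay":-0.003,"az":-0.0015,"fingers":0.0},
    {"tx":0,"ty":1,"tz":-0.4,"ax":-0.002,"ay":-0.003,"az":-0.0015,"fingers":0.0},
  ],
)

```text
time: 6.7
position: [470.9, 215.3, 204.4]
ee_rot: [2.149, 2.284, 0.007]
ft_force: [-0.2, 0.1, -3.0]
opening: 11.6
```

>>> servo_tool(
  steps=[
    {"tx":0,"ty":0.2,"tz":-0.1,"ax":0,"ay":0,"az":0,"fingers":0.0},
    {"tx":0,"ty":0.2,"tz":-0.2,"ax":0,"ay":0,"az":0,"fingers":0.0},
    {"tx":0,"ty":0.2,"tz":-0.2,"ax":0,"ay":0,"az":0,"fingers":0.0},
    {"tx":0,"ty":0.2,"tz":-0.2,"ax":0,"ay":0,"az":0,"fingers":0.0},
  ],
)

```text
time: 7.1
position: [470.8, 233.5, 185.7]
ee_rot: [2.149, 2.283, 0.005]
ft_force: [0.3, 0.1, -2.7]
opening: 11.8
```

```bash
python3 - <<'E'
from h import *
s=get_state(); print(s['time'],s['position'],s['ft_force'],s['opening'],s['dq'].round(3)); R=Ro.from_rotvec(s['ee_rot']).as_matrix()
Rt=combR(3.7,0); print('rot to place/pi',Ro.from_matrix(Rt@R.T).as_rotvec()/np.pi)
grab('wrist','wr6'); grab('side','side6'); m,p,d=grab('top','top6')
cv2.imwrite('pics/c8.png',cv2.resize(p[145:245,140:260],None,fx=6,fy=6,interpolation=cv2.INTER_CUBIC))
m,p,d=load('side6'); cv2.imwrite('pics/c9.png',cv2.resize(p[180:300,180:300],None,fx=5,fy=5,interpolation=cv2.INTER_CUBIC))
E
```

```text
7.1 [470.84907792 233.45720507 185.65153868] [ 0.25855218  0.06174049 -2.67238626] 11.767122586651734 [-0.003 -0.012 -0.02   0.     0.003  0.009]
rot to place/pi [0.00058257 0.00208491 0.00136212]
```

View pics/wr6.png

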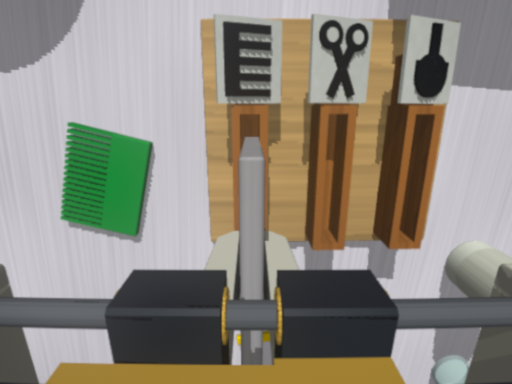

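View pics/c9.png

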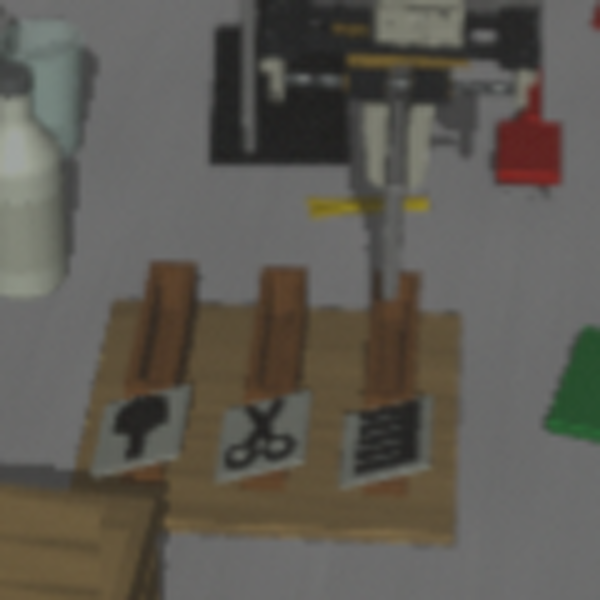

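View pics/c8.png

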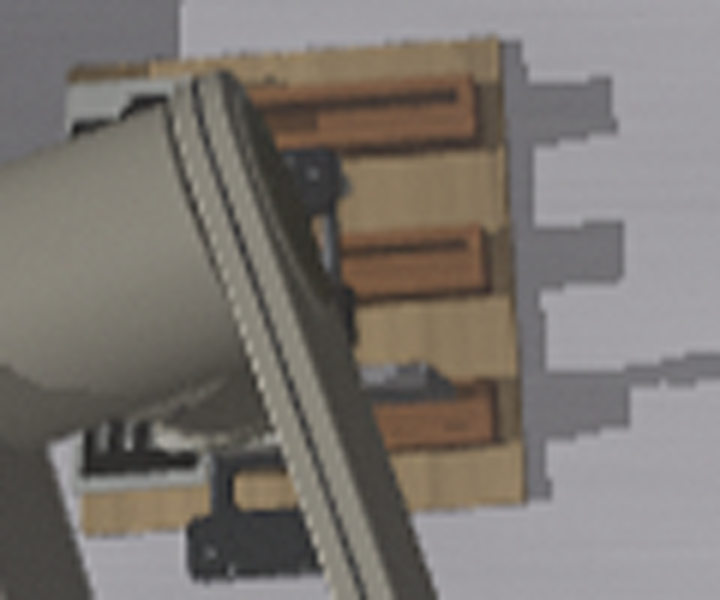

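```bash
python3 - <<'E'
from h import *
m,p,d=load('wr6'); P=cloud(m,d)
hsv=cv2.cvtColor(p,cv2.COLOR_BGR2HSV)
cv2.imwrite('pics/c10.png',cv2.resize(p[95:255,200:300],None,fx=3.7,fy=3.7,interpolation=cv2.INTER_CUBIC))
s=get_state(); R=Ro.from_rotvec(s['ee_rot']).as_matrix()
roi=np.zeros(d.shape,bool); roi[100:250,225:275]=1
cb=roi&(P[...,2]>100)&(hsv[...,1]<40)
C=P[cb]; Q=(C-s['position'])@R
print('comb tool',Q.min(0).round(1),Q.max(0).round(1))
for lo in range(-40,75,10):
    k=(Q[:,2]>=lo)&(Q[:,2]<lo+10)
    if k.sum()>3: print(lo,k.sum(),'x',Q[k,0].min().round(1),Q[k,0].max().round(1),'y',Q[k,1].min().round(1),Q[k,1].max().round(1),'wx',C[k,0].mean().round(1),'ymax',C[k,1].max().round(1),'zmin',C[k,2].min().round(1))
for r in (138,140,142,145,150,155,160): 
    print(r,[(c,p[r,c].max(),P[r,c].round(1).tolist()) for c in (244,248,252,256,260)])
top=roi&(np.abs(P[...,2]-58)<8)&(hsv[...,1]>60)
ys,xs=np.nonzero(top); W=onplane(m,np.c_[xs,ys],58)[:,:2].astype(np.float32); print('slot vis',cv2.minAreaRect(W))
E
```

```text
comb tool [  6.4 -15.7 -37.4] [59.7 13.1 57.1]
-40 2340 x 14.8 59.7 y -6.4 5.7 wx 468.5 ymax 293.8 zmin 217.1
-30 128 x 7.3 59.6 y -14.4 11.7 wx 467.6 ymax 293.7 zmin 206.9
-20 271 x 6.4 59.6 y -15.3 12.4 wx 468.5 ymax 293.7 zmin 196.8
-10 205 x 6.6 59.5 y -15.7 13.1 wx 468.9 ymax 293.5 zmin 187.0
0 43 x 8.2 59.4 y -12.6 4.3 wx 466.4 ymax 293.5 zmin 178.8
10 31 x 59.1 59.4 y -4.9 4.1 wx 467.7 ymax 293.5 zmin 168.9
20 28 x 59.0 59.3 y -5.2 3.8 wx 467.6 ymax 293.3 zmin 157.3
30 16 x 58.9 59.2 y -4.7 3.9 wx 467.9 ymax 293.2 zmin 150.6
40 28 x 58.8 59.1 y -4.9 4.2 wx 468.1 ymax 293.1 zmin 137.2
50 14 x 58.8 58.9 y -5.1 4.4 wx 468.2 ymax 293.0 zmin 129.8
138 [(244, np.uint8(110), [461.7, 279.8, 18.2]), (248, np.uint8(134), [465.7, 292.6, 138.1]), (252, np.uint8(137), [468.5, 292.7, 137.5]), (256, np.uint8(137), [471.3, 292.8, 137.3]), (260, np.uint8(144), [477.6, 285.0, 58.1])]
140 [(244, np.uint8(120), [463.0, 292.6, 152.1]), (248, np.uint8(136), [465.7, 292.8, 152.9]), (252, np.uint8(136), [468.3, 292.9, 152.5]), (256, np.uint8(137), [471.0, 293.0, 151.3]), (260, np.uint8(146), [477.7, 
[... 569 characters left out ...]
(252, np.uint8(138), [467.8, 293.2, 200.8]), (256, np.uint8(137), [469.9, 293.2, 199.6]), (260, np.uint8(128), [471.9, 293.5, 200.6])]
155 [(244, np.uint8(138), [nan, nan, nan]), (248, np.uint8(138), [465.8, 293.3, 217.9]), (252, np.uint8(140), [467.6, 293.4, 217.9]), (256, np.uint8(139), [469.4, 293.5, 217.5]), (260, np.uint8(136), [471.2, 293.7, 218.0])]
160 [(244, np.uint8(156), [464.2, 292.0, 223.5]), (248, np.uint8(161), [465.9, 291.9, 222.6]), (252, np.uint8(158), [467.7, 292.0, 222.6]), (256, np.uint8(158), [469.4, 292.2, 222.9]), (260, np.uint8(152), [471.1, 292.3, 222.9])]
slot vis ((469.7307434082031, 251.34149169921875), (34.96398162841797, 128.09710693359375), 3.8935766220092773)
```

View pics/c10.png

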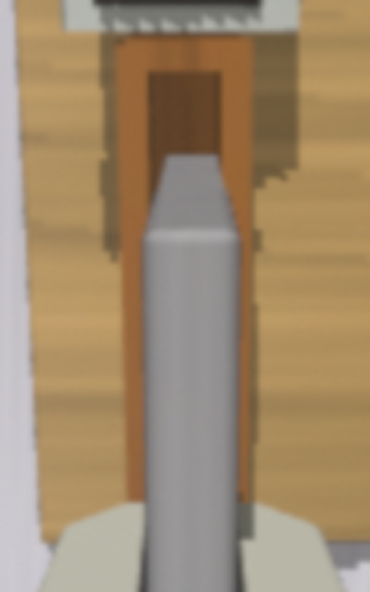

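>>> servo_tool(
  steps=[
    {"tx":-0.013,"ty":0.06,"tz":-0.1,"ax":0.0006,"ay":0.002,"az":0.0014,"fingers":0.0},
    {"tx":-0.013,"ty":0.06,"tz":-0.3,"ax":0.0006,"ay":0.002,"az":0.0014,"fingers":0.0},
    {"tx":-0.013,"ty":0.06,"tz":-0.5,"ax":0.0006,"ay":0.002,"az":0.0014,"fingers":0.0},
    {"tx":-0.013,"ty":0.06,"tz":-0.62,"ax":0.0006,"ay":0.002,"az":0.0014,"fingers":0.0},
    {"tx":-0.013,"ty":0.06,"tz":-0.62,"ax":0.0006,"ay":0.002,"az":0.0014,"fingers":0.0},
    {"tx":-0.013,"ty":0.06,"tz":-0.62,"ax":0.0006,"ay":0.002,"az":0.0014,"fingers":0.0},
  ],
)

```text
time: 7.85
position: [469.6, 240.9, 124.4]
ee_rot: [2.148, 2.293, 0.001]
ft_force: [-0.1, 0.2, -2.8]
opening: 11.6
```

```bash
cat > chk.py <<'E'
from h import *
import sys
def chk(tag):
    s=get_state(); R=Ro.from_rotvec(s['ee_rot']).as_matrix(); print(s['time'],s['position'].round(1),s['ft_force'].round(1),s['opening'].round(1))
    print('rot err deg',np.degrees(Ro.from_matrix(combR(3.8,0)@R.T).as_rotvec()).round(2))
    m,p,d=grab('wrist',tag); P=cloud(m,d); hsv=cv2.cvtColor(p,cv2.COLOR_BGR2HSV)
    roi=np.zeros(d.shape,bool); roi[60:250,215:285]=1
    top=roi&(np.abs(P[...,2]-58)<6)&(hsv[...,1]>60)
    n,l,st,c=cv2.connectedComponentsWithStats(top.astype(np.uint8)); k=1+np.argmax(st[1:,4])
    ys,xs=np.nonzero(l==k); W=onplane(m,np.c_[xs,ys],58)[:,:2]; r=cv2.minAreaRect(W.astype(np.float32)); print('slot',np.round(r[0],1),np.round(r[1],1),round(r[2],2),'ymax',W[:,1].max().round(1))
    cb=roi&(hsv[...,1]<40)&(np.abs((P-s['position'])@R[:,0]-59)<2.5)
    C=P[cb]; 
    for lo in range(20,250,10):
        q=C[(C[:,2]>=lo)&(C[:,2]<lo+10)]
        if len(q)>4: print('comb end z',lo,len(q),'x',q[:,0].min().round(1),q[:,0].max().round(1),'y',np.median(q[:,1]).round(1))
    sp=roi&(hsv[...,1]<40)&(np.abs((P-s['position'])@R[:,2]+37)<4); print('spine top z',np.nanmedian(P[sp][:,2]))
    cv2.imwrite('pics/%s_c.png'%tag,cv2.resize(p[60:260,190:310],None,fx=3,fy=3,interpolation=cv2.INTER_CUBIC))
if __name__=='__main__': chk(sys.argv[1])
E
python3 chk.py wr7
```

```text
Traceback (most recent call last):
  File "chk.py", line 18, in <module>
    if __name__=='__main__': chk(sys.argv[1])
                             ~~~^^^^^^^^^^^^^
  File "chk.py", line 4, in chk
    s=get_state(); R=Ro.from_rotvec(s['ee_rot']).as_matrix(); print(s['time'],s['position'].round(1),s['ft_force'].round(1),s['opening'].round(1))
                                                                                                                            ^^^^^^^^^^^^^^^^^^
AttributeError: 'float' object has no attribute 'round'
```

```bash
sed -i "s/s\['opening'\].round(1)/s['opening']/" chk.py; python3 chk.py wr7
```

```text
7.85 [469.6 240.9 124.4] [-0.1  0.2 -2.8] 11.61172818419062
rot err deg [-0.04  0.04  0.05]
slot [468.5 268.2] [35.  94.8] 3.8 ymax 316.6
comb end z 60 11 x 462.4 470.4 y 300.3
comb end z 70 16 x 461.7 471.0 y 300.2
comb end z 80 16 x 461.9 470.8 y 300.3
comb end z 90 28 x 461.3 470.6 y 300.4
comb end z 100 32 x 461.6 470.9 y 300.4
comb end z 110 33 x 461.4 470.6 y 300.6
comb end z 120 41 x 460.5 471.5 y 300.5
comb end z 130 52 x 460.7 471.5 y 300.6
comb end z 140 57 x 460.7 471.3 y 300.6
comb end z 150 114 x 460.7 471.3 y 300.6
comb end z 160 168 x 460.7 471.3 y 299.0
spine top z 161.14884038529988
```

View pics/wr7_c.png

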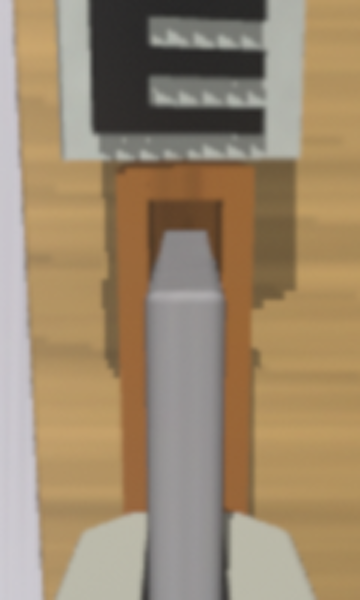

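>>> servo_tool(
  steps=[
    {"tx":0,"ty":-0.01,"tz":-0.1,"ax":0,"ay":0,"az":0,"fingers":0.0},
    {"tx":0,"ty":-0.01,"tz":-0.2,"ax":0,"ay":0,"az":0,"fingers":0.0},
    {"tx":0,"ty":-0.01,"tz":-0.3,"ax":0,"ay":0,"az":0,"fingers":0.0},
    {"tx":0,"ty":-0.01,"tz":-0.3,"ax":0,"ay":0,"az":0,"fingers":0.0},
  ],
)

```text
time: 8.3
position: [468.1, 239.2, 91.7]
ee_rot: [-2.147, -2.292, 0.004]
ft_force: [-0.7, 0.0, -2.6]
opening: 12.0
```

>>> servo_tool(
  steps=[
    {"tx":0,"ty":0,"tz":-0.05,"ax":0,"ay":0,"az":0,"fingers":0.0},
    {"tx":0,"ty":0,"tz":-0.1,"ax":0,"ay":0,"az":0,"fingers":0.0},
    {"tx":0,"ty":0,"tz":-0.14,"ax":0,"ay":0,"az":0,"fingers":0.0},
    {"tx":0,"ty":0,"tz":-0.14,"ax":0,"ay":0,"az":0,"fingers":0.0},
  ],
)

```text
time: 8.7
position: [469.2, 239.6, 79.4]
ee_rot: [-2.147, -2.293, -0.0]
ft_force: [-0.3, -0.3, -2.6]
opening: 11.6
```

>>> servo_tool(
  steps=[
    {"tx":0,"ty":0,"tz":-0.01,"ax":0,"ay":0,"az":0,"fingers":0.0},
    {"tx":0,"ty":0,"tz":-0.02,"ax":0,"ay":0,"az":0,"fingers":0.0},
    {"tx":0,"ty":0,"tz":-0.02,"ax":0,"ay":0,"az":0,"fingers":0.0},
  ],
)

```text
time: 9.0
position: [469.7, 239.8, 78.2]
ee_rot: [2.147, 2.293, 0.002]
ft_force: [0.0, 0.6, -2.8]
opening: 11.6
```

>>> servo_tool(
  steps=[
    {"tx":0,"ty":0,"tz":-0.01,"ax":0,"ay":0,"az":0,"fingers":0.0},
    {"tx":0,"ty":0,"tz":-0.01,"ax":0,"ay":0,"az":0,"fingers":0.0},
  ],
)

```text
time: 9.2
position: [469.6, 239.8, 77.1]
ee_rot: [2.148, 2.293, 0.002]
ft_force: [-0.6, -0.6, -2.8]
opening: 11.8
```

>>> servo_tool(
  steps=[
    {"tx":0,"ty":0,"tz":-0.01,"ax":0,"ay":0,"az":0,"fingers":0.0},
    {"tx":0,"ty":0,"tz":-0.01,"ax":0,"ay":0,"az":0,"fingers":0.0},
  ],
)

```text
time: 9.4
position: [469.7, 239.8, 76.1]
ee_rot: [2.147, 2.293, 0.002]
ft_force: [0.7, 0.8, -2.3]
opening: 12.0
```

>>> servo_tool(
  steps=[
    {"tx":0,"ty":0,"tz":-0.01,"ax":0,"ay":0,"az":0,"fingers":0.0},
    {"tx":0,"ty":0,"tz":-0.01,"ax":0,"ay":0,"az":0,"fingers":0.0},
  ],
)

```text
time: 9.6
position: [469.9, 239.8, 76.0]
ee_rot: [2.147, 2.293, 0.002]
ft_force: [-1.2, -2.5, 4.8]
opening: 12.1
```

>>> servo_tool(
  steps=[
    {"tx":0,"ty":0,"tz":0,"ax":0,"ay":0,"az":0,"fingers":0.2},
    {"tx":0,"ty":0,"tz":0,"ax":0,"ay":0,"az":0,"fingers":0.4},
    {"tx":0,"ty":0,"tz":0,"ax":0,"ay":0,"az":0,"fingers":0.45},
    {"tx":0,"ty":0,"tz":0,"ax":0,"ay":0,"az":0,"fingers":0.45},
    {"tx":0,"ty":0,"tz":0,"ax":0,"ay":0,"az":0,"fingers":0.45},
  ],
)

```text
time: 10.1
position: [469.5, 239.8, 75.0]
ee_rot: [2.148, 2.293, 0.001]
ft_force: [-0.7, -0.7, 0.3]
opening: 41.3
```

```bash
python3 chk.py wr8
```

```text
10.1 [469.5 239.8  75. ] [-0.7 -0.7  0.3] 41.34125808977327
rot err deg [-0.04  0.04  0.05]
slot [468.2 271.6] [35.  87.4] 3.81 ymax 316.4
comb end z 20 12 x 462.4 470.1 y 299.2
comb end z 30 16 x 462.5 470.0 y 299.2
comb end z 40 22 x 462.0 470.4 y 299.2
comb end z 50 30 x 461.6 470.7 y 299.2
comb end z 60 32 x 461.7 471.1 y 299.2
comb end z 70 46 x 460.8 471.3 y 299.1
comb end z 80 55 x 460.7 471.6 y 299.1
comb end z 90 67 x 460.9 471.8 y 299.2
comb end z 100 83 x 460.5 472.1 y 299.1
comb end z 110 202 x 460.6 472.1 y 297.8
spine top z 112.72395808875106
```

View pics/wr8.png

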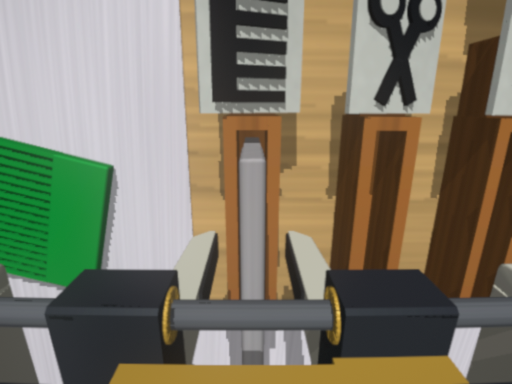

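Released; spine top at z ≈ 112.7 (expected 113), upright and centred. Retreating straight up.

>>> servo_tool(
  steps=[
    {"tx":0,"ty":0,"tz":0.1,"ax":0,"ay":0,"az":0,"fingers":0.45},
    {"tx":0,"ty":0,"tz":0.4,"ax":0,"ay":0,"az":0,"fingers":0.45},
    {"tx":0,"ty":0,"tz":0.7,"ax":0,"ay":0,"az":0,"fingers":0.45},
    {"tx":0,"ty":0,"tz":1,"ax":0,"ay":0,"az":0,"fingers":0.45},
    {"tx":0,"ty":0,"tz":1,"ax":0,"ay":0,"az":0,"fingers":0.45},
  ],
)

```text
time: 10.65
position: [472.5, 241.0, 181.3]
ee_rot: [2.145, 2.29, 0.014]
ft_force: [0.8, 0.7, 0.3]
opening: 41.7
```

>>> servo_tool(
  steps=[
    {"tx":-0.2,"ty":-0.3,"tz":0.2,"ax":0,"ay":0,"az":0,"fingers":0.45},
    {"tx":-0.4,"ty":-0.6,"tz":0.4,"ax":0,"ay":0,"az":0,"fingers":0.45},
    {"tx":-0.5,"ty":-0.8,"tz":0.6,"ax":0,"ay":0,"az":0,"fingers":0.45},
    {"tx":-0.5,"ty":-0.8,"tz":0.6,"ax":0,"ay":0,"az":0,"fingers":0.45},
    {"tx":-0.5,"ty":-0.8,"tz":0.6,"ax":0,"ay":0,"az":0,"fingers":0.45},
  ],
)

```text
time: 11.15
position: [419.9, 159.9, 235.4]
ee_rot: [2.148, 2.291, 0.004]
ft_force: [0.3, 0.1, -0.5]
opening: 42.1
```

```bash
python3 - <<'E'
from h import *
s=get_state(); print(s['time'],s['position'].round(1),s['ft_force'].round(1),s['dq'].round(3))
m,p,d=grab('wrist','wr9'); P=cloud(m,d); hsv=cv2.cvtColor(p,cv2.COLOR_BGR2HSV)
c=(P[...,2]>95)&(P[...,2]<125)&(hsv[...,1]<45)&(np.abs(P[...,0]-470)<30)&(np.abs(P[...,1]-240)<80)
C=P[c]; print(len(C),C.mean(0).round(1),C.min(0).round(1),C.max(0).round(1)); r=cv2.minAreaRect(C[:,:2].astype(np.float32)); print('spine rect',r)
grab('top','top9'); m,p,d=grab('side','side9'); cv2.imwrite('pics/c11.png',cv2.resize(p[180:300,180:300],None,fx=5,fy=5,interpolation=cv2.INTER_CUBIC))
E
```

```text
11.15 [419.9 159.9 235.4] [ 0.3  0.1 -0.5] [ 0.016  0.038  0.012 -0.    -0.005  0.002]
1923 [468.8 243.  111.1] [460.2 179.7  95. ] [479.4 298.9 115.2]
spine rect ((469.7891845703125, 239.30479431152344), (12.36139965057373, 119.22502899169922), 3.6697452068328857)
```

View pics/wr9.png

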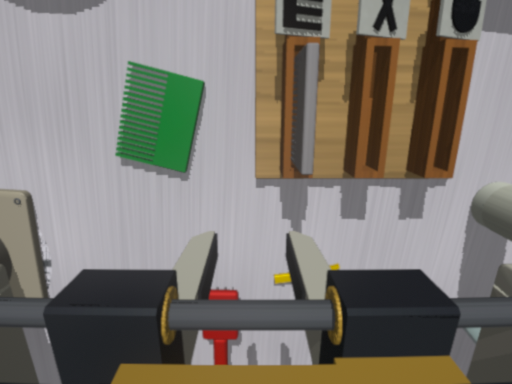

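View pics/c11.png

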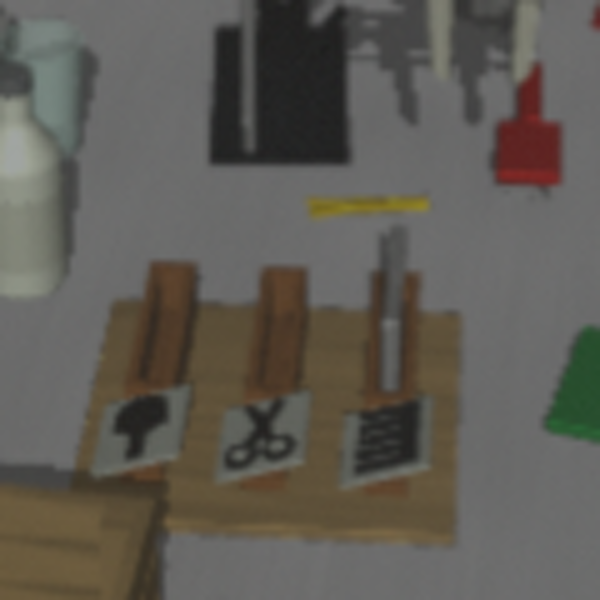

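View pics/top9.png

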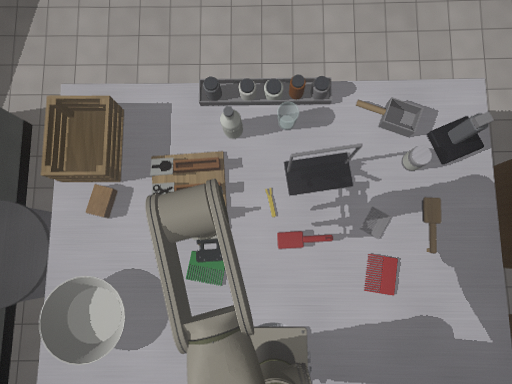

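The pictures show the comb upright in the comb slot: wrist view around (305,105), side crop (390,310). The spine is centred at (469.8, 239.3), with the slot at about (470.5, 239.5). Nothing else has moved.

```bash
python3 -c "
from plant import order; print(order.job_done())"
```

```text
the job is handed in; nothing more can be done
None
```

The comb is in the comb-tagged slot of the rack, upright with its teeth down, and the job is handed in. `job_done` gives no verdict, so the result rests on my own checks below.

I took the larger steel comb from the stand by coming down along its 38° lean under the overhead bar and gripping the middle of the spine. I then straightened it, lowered it until the floor contact showed on the wrist force (about +7 N), let go, and lifted the hand away. The robot's clock read about 11 s, against the 35 s limit.

**Last checks:**
- **Position:** the spine is centred within about 1 mm of the slot's middle, both across and along.
- **Height and angle:** the spine top read 112.7 mm just after release, against 113 mm expected with the teeth on the floor. The comb's direction is within about 0.2° of the slot's. It looked upright in the wrist and side pictures.
- **Hand and other things:** the hand is well clear of everything, and the other things on the bench look unmoved in the top view. I judged that by eye rather than measuring it.

No check failed. The top and wrist cameras disagreed by about 2 mm on where the slot is, which is within calibration, and I used the wrist reading.

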